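Start up the microscope lamp and trigger the camera

TASK

Start the inspection station and take a picture, by pressing with the fingertips only: first tip the rocker switch on the power unit fully over by pressing its raised end, then push the long bar key on the lamp unit all the way in so that it stays down, then press the large round button on the camera trigger all the way down and let it come back up. Press no other key, keep to that order, pick nothing up, and leave the three units and everything else on the bench where they stand.

Things in the scene. Friction and masses are not known exactly. Their poses are not given: they have to be found in the camera images.
- power: power unit: grey painted metal box standing loose on four rubber feet, 110 (x) x 150 (y) x 56 mm high, about 0.9 kg, with ventilation slots in its front (-x) face. It carries the only rocker switch: a black paddle 60 mm long (x) and 32 mm wide (y) whose pivot lies along y at x=0, y=+32 mm, z=62 mm. A round aluminium cap stands loose on its top at about y=-50 mm. Origin: centre of the underside (level with the bench top); z up
- rocker (a joint): rocker switch angle (rad): 0 to 0.03 at the start (off: the front, -x, end is raised, its edge about 18 mm above the box top), grows as the front end is pressed down, stop at 0.42 (on: front end down). Stiff with friction, it stays where it is left; about 3 N pressed 20 mm from the pivot tips it
- rocker_on_end (a point): point on the rocker's upper face, 20 mm from the pivot towards the raised front end, on its centre line; moves with the rocker (about 72 mm above the bench when off, 64 mm when on). Press here, downwards
- lamp: lamp unit: off-white box standing loose on four rubber feet, 120 (x) x 160 (y) x 58 mm high, about 0.9 kg. On its top: one long white bar key along y, 76 x 24 mm, at x=+26 mm, y=0, in a grey frame; and nearer its front two small round mode buttons, 20 mm in diameter, 17 mm above the top, at x=-34 mm, y=+45 and -45 mm, not to be pressed. Origin: centre of the underside (level with the bench top); z up
- bar (a joint): bar key travel (m): 0 to 0.0005 at the start (out), 0.008 fully in. Latching: held by friction of about 3 N, it stays where it is pushed
- bar_top (a point): centre of the bar key's upper face, 71 mm above the bench when out, 63 mm when in (the box top is at 58 mm); press downwards
- trigger: camera trigger: low black box standing loose on four rubber feet, 95 (x) x 140 (y) x 36 mm high, about 0.8 kg, with two round push buttons in steel collars: the large one (38 mm in diameter) at y=+33 mm, the small one (18 mm in diameter, 17 mm above the top, not to be pressed) at y=-42 mm. Origin: centre of the underside (level with the bench top); z up
- dome (a joint): large trigger button travel (m): 0 out, 0.006 fully down; spring back, 1.5 N to start moving and 5 N fully down
- dome_top (a point): centre of the large trigger button's upper face, 54 mm above the bench when out; press downwards
- small (a joint): small trigger button travel (m), 0 out to 0.005 down; leave alone
- mode0 (a joint): lamp unit's mode button at y=+45 mm, travel (m), 0 out to 0.005 down; leave alone
- mode1 (a joint): lamp unit's mode button at y=-45 mm, travel (m), 0 out to 0.005 down; leave alone
- cap: bystander: aluminium cap, 30 mm in diameter, 12 mm high, loose on the power unit's top; origin at the centre of its underside
- dropper: bystander: white plastic dropper bottle, 48 mm in diameter, 100 mm high; origin at the centre of its underside
- reagent: bystander: amber jar with a screw lid, 56 mm in diameter, 85 mm high; origin at the centre of its underside
- slips: bystander: open cardboard box 80 x 130 x 40 mm; origin at the centre of its underside
- driver: bystander: small screwdriver lying on the bench, 150 mm long, between the robot and the units
- spool: bystander: empty reel, 64 mm in diameter, 45 mm high; origin at the centre of its underside
- brush: bystander: brush lying on the bench, 160 mm long
Not all that is in view belongs to the job. Leave any green look-alike of the trigger alone.

How it is judged:
By the outcome, as a careful person would: the job done as asked, in the order asked, and still so for the second after the job is handed in, with the robot touching nothing.
It also fails if it takes over 48 s, if anything falls off the work surface, if the arm or the gripper's body presses on something with over 40 N, if the wrist force passes 120 N, or if a joint passes its speed limit or range.

ROBOT

A 6-joint arm with a two-finger parallel gripper is mounted at the origin on the work surface. World frame = base frame: x ahead of the robot, y to its left, z up, the work surface at z = 0. Lengths are in mm, angles in rad, forces in N, time in s.
With the tool pointing down it reaches from about 400 to 925 mm from the base axis. Payload 12.5 kg.
Tool frame: the origin (TCP) lies at the centre of the arm's flange, where the gripper is bolted on; the fingertips stand 190 mm ahead of it and the grasp point (between the pads) lies 171 mm ahead of it; z points along the fingers, y is the line along which they close (so a half turn about z gives the same grasp; the last joint's range is limited). The gripper opens to 95 mm and grips with 3 to 60 N. Pads are 20 mm wide; open, the fingers measure 119 mm over their backs; the gripper's body (75 mm by 180 mm) begins 59 mm behind the grasp point.
Start: joints at [-1.261, 0.491, 1.559, -0, 1.092, -0.106], TCP at [252.47, -571.738, 404.761] pointing down, gripper open.
Joint ranges: [-3.1, 3.1], [-0.84, 2.19], [0.05, 2.79], [-1.13, 4.28], [0.06, 2.93], [-2.69, 2.69]. Speed limits (rad/s): [2.22, 2.22, 2.79, 3.14, 3.14, 3.14].

INTERFACE

Orientations are given as [roll, pitch, yaw] about the fixed x, y, z axes, in that order (R = Rz(yaw) Ry(pitch) Rx(roll)).
In Python, from cell import env, read_camera, search_frame, cut_out gives the robot as it stands. The module is installed in compiled form; this text tells all that it offers.
- The arm moves only by the tool move_arm, never from a script. Its argument "commands" is a list of rows, each a list of 3 entries, a list of its own where there are three numbers: the shift along the world's x, y, z normalised to -1 to 1, where 1 is 0.03 m, then the turn about the world's z normalised to -1 to 1, where 1 is 0.08 rad, then the opening, from -1 (shut) to 1 (fully open), so that 0 is half open. A call has 1 to 20 rows; each row shifts and turns the commanded pose from where the row before left it; what a row does not reach is not made up. A row lasts 1/12 s, in which the tool goes at most 41.7 mm and 7.16 degrees, less where a joint would pass 70% of its speed; a pose out of reach is approached as far as the arm can. A call with a number of a shift or a turn outside -1 to 1 is refused whole. A call with a gripper value outside its range is refused whole. The fingers move at their own pace and stop on an object; the grip force is fixed at half the most. Time passes only in rows, so rows that do not move let the fingers close. It gives the time, the measured TCP pose, the force, the opening and the grip force at its end, in the units of the state.
- env.state(): the state, without advancing time (a new reading comes with each control period).
- read_camera(name): name is "side" or "top" or "wrist"; returns a dict with "image" (480x640x3 uint8, red, green, blue), "fx", "fy", "cx", "cy" (pixels), "D" ([k1, k2, p1, p2, k3] as OpenCV has them; the pictures are not rectified), "rvec" (rotation vector, rad) and "tvec" (3), from world to camera coordinates, as OpenCV has them. Camera axes: x right, y down, z forward; pixel columns grow to the right and rows downward; lengths in mm; the calibration is good to about 2 mm. A picture is of the moment at which its call begins. There is no depth.
- env.job_done(): hands the job in; it is judged then, once.
Trained networks look in a picture, given as the dict that the camera call returned (one of the last four; its "shot" number tells which), for a name from the list of things; names that differ only in an ending like _2 or _b are one class to them, and where a whole thing is asked for, a point or a joint stands for the part that bears it (a point fixed in the world has none). Each returns a list of dicts, best first, with "confidence" (0 to 1); they miss things now and then, are a little off and sometimes report something else, mostly with a low value. They report only what shows in the picture. A call takes as long as a camera call. They do not tell look-alikes from the thing itself.
- search_frame(thing, picture): "at" ([column, row] in pixels, amid what is visible of it).
- cut_out(thing, picture): "region" (480x640 bool, what is visible of it) and "at" ([column, row] in pixels, amid what is visible of it).
The state is a dict: "t": time; "joints": joint angles; "qvel": joint speeds; "tau": joint torques, N m; "eef_pos": TCP position; "tcp_rot": TCP orientation; "ft_force": force on the tool from outside, world axes, zero at the start; "moment": the same for the moment, N m; "opening": opening from 0.0 (shut) to 1.0 (fully open); "grip_force": force on a finger pad.
Only numpy, scipy, OpenCV 4.12 (cv2) and the standard library are available. Lean on these libraries where they do the work, as an engineer would, in place of code of your own. Each camera call takes 0.05 s, during which the arm holds its last target. There are 200 camera calls.

## Working session

There is one attempt and no reset: what is moved stays moved. The work goes in short steps, Python scripts to look and compute and a tool call to move; the robot and the scene stay as the last step left them, time stands still between calls to the robot, and variables do not carry over. Pictures are saved under pics/ and viewed, at most 10 in all, crops included, and the job is handed in when it is done.

Besides the shell and the picture viewer there is one more tool, called after "Call:" as name(argument=value, ...) on one line, values as JSON. move_arm: Moves the arm, as the interface text tells. Its arguments: {"type":"object","properties":{"commands":{"type":"array","items":{"type":"array"}}},"required":["commands"]}

```bash
mkdir -p pics; cat > h.py <<'E'
import numpy as np, cv2
from cell import env, read_camera, search_frame, cut_out
def K(p): return np.array([[p['fx'],0,p['cx']],[0,p['fy'],p['cy']],[0,0,1.]])
def ray(p,uv):
    n=cv2.undistortPoints(np.array([[uv]],float),K(p),np.array(p['D'],float)).ravel()
    R=cv2.Rodrigues(np.array(p['rvec'],float))[0]; t=np.array(p['tvec'],float).ravel()
    return -R.T@t, R.T@np.array([n[0],n[1],1.])
def atz(p,uv,z):
    c,d=ray(p,uv); return c+d*(z-c[2])/d[2]
def proj(p,P):
    return cv2.projectPoints(np.array(P,float).reshape(-1,1,3),np.array(p['rvec'],float),np.array(p['tvec'],float),K(p),np.array(p['D'],float))[0].reshape(-1,2)
def save(p,n,crop=None,s=1):
    im=p['image'][:,:,::-1]
    if crop: a,b,c,d=crop; im=im[b:d,a:c]
    cv2.imwrite('pics/'+n,cv2.resize(im,None,fx=s,fy=s,interpolation=cv2.INTER_CUBIC))
E
python3 - <<'E'
from h import *
np.set_printoptions(precision=1,suppress=True)
ps={n:read_camera(n) for n in ('top','side')}
for n,p in ps.items():
    save(p,n+'0.png'); print(n,ray(p,(320,240)))
    for th,z in [('rocker_on_end',72),('bar_top',71),('dome_top',54),('power',56),('lamp',58),('trigger',36),('cap',68),('small',53),('mode0',75)]:
        for d in search_frame(th,p)[:3]: print(n,th,d['confidence'],np.array(d['at']),atz(p,d['at'],z))
s=env.state();print(s['t'],s['eef_pos'],s['tcp_rot'],s['ft_force'])
E
```

```text
top (array([ 467.3,    7.1, 1044.4]), array([ 0.1,  0. , -1. ]))
top rocker_on_end 0.71 [303.5 273.1] [510.5  47.5  72. ]
top bar_top 0.88 [204.6 265.8] [524.2 266.3  71. ]
top bar_top 0.21 [461.8 289.5] [ 477.2 -302.2   71. ]
top dome_top 0.68 [453.8 297.1] [ 460.3 -289.    54. ]
top dome_top 0.53 [510.4 186.5] [ 716.2 -430.3   54. ]
top power 0.76 [318.  267.7] [523.6  15.9  56. ]
top power 0.42 [210.  299.5] [450.3 255.2  56. ]
top lamp 0.93 [203.3 278.7] [496.2 271.5  58. ]
top trigger 0.94 [462.  292.4] [ 470.9 -313.6   36. ]
top trigger 0.61 [492.4 187.1] [ 718.5 -394.4   36. ]
top small 0.53 [480.5 185.8] [ 716.9 -359.5   53. ]
top mode0 0.64 [172.9 286.8] [477.  333.5  75. ]
top mode0 0.59 [210.9 298.7] [452.4 248.5  75. ]
side (array([ 143.3,  768. , 1106.9]), array([ 0.3, -0.6, -0.8]))
side rocker_on_end 0.8 [315.8 269.6] [508.1  53.1  72. ]
side rocker_on_end 0.64 [319.2 268.1] [503.2  45.8  72. ]
side bar_top 0.73 [264.  344.6] [514.3 272.1  71. ]
side dome_top 0.58 [326.3 125.5] [ 726.5 -439.2   54. ]
side power 0.83 [319.2 268.2] [508.6  34.9  56. ]
side lamp 0.9 [267.9 361.8] [491.9 296.3  58. ]
side trigger 0.8 [323.6 146.3] [ 701.8 -373.3   36. ]
side trigger 0.56 [391.6 188.2] [ 467. -304.   36.]
side cap 0.62 [318.6 241.1] [542.4 -28.3  68. ]
side small 0.61 [318.1 243.2] [546.2 -33.3  53. ]
side mode0 0.42 [262.3 375.2] [481.3 334.1  75. ]
1.0 [ 252.5 -571.7  404.8] [3.1 0.  0.4] [-0.2  0.6 -1.2]
```

View pics/top0.png

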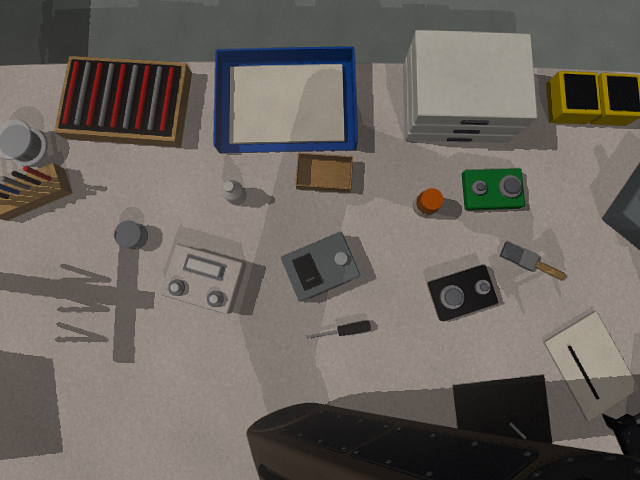

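View pics/side0.png

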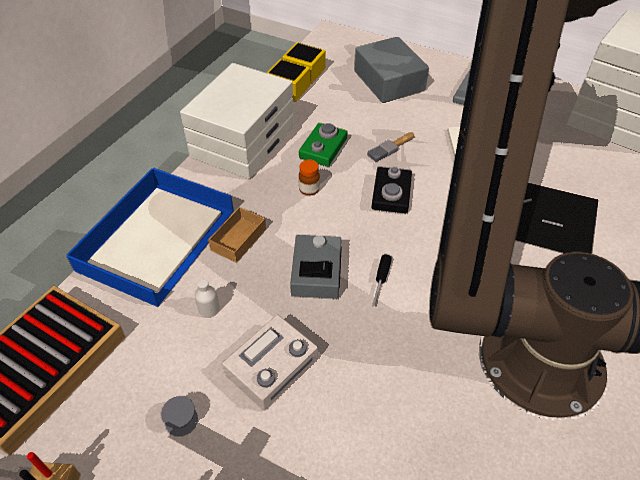

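The top view shows the power unit at (320,267), the lamp at (207,278) and the black trigger at (462,292). Dome candidates are the black unit's large button (453,297), its small one (484,287), and the green look-alike's buttons (511,187) and (480,187). I choose (453,297). The bar key is at (204,265), not the mode buttons at (177,288) and (216,299). The rocker is the black paddle at (307,271), and the cap is at (341,258). Next I fit the unit poses and check one crop.

```bash
python3 - <<'E'
from h import *
from scipy.optimize import minimize
np.set_printoptions(precision=2,suppress=True)
ps=[read_camera('top'),read_camera('side')]
U={'power':(110,150,56,(515,30),{'rocker_on_end':(-19,32,71),'cap_c':(0,-50,68)}),
   'lamp':(120,160,58,(500,270),{'bar_top':(26,0,71),'m0':(-34,45,75),'m1':(-34,-45,75)}),
   'trigger':(95,140,36,(470,-310),{'dome_top':(0,33,54),'sm':(0,-42,53)})}
over=[p['image'].copy() for p in ps]
def W(x,L): 
    c,s=np.cos(x[2]),np.sin(x[2]); L=np.array(L,float).reshape(-1,3)
    return np.c_[x[0]+c*L[:,0]-s*L[:,1],x[1]+s*L[:,0]+c*L[:,1],L[:,2]]
for n,(a,b,h,g,pts) in U.items():
    box=[(sx*a/2,sy*b/2,z) for sx in(-1,1) for sy in(-1,1) for z in(4,h)]
    ms=[]
    for p in ps:
        R=[d for d in cut_out(n,p)]
        R=[d for d in R if np.hypot(*(atz(p,d['at'],40)[:2]-g))<70]
        if not R: print('none',n); ms.append(None); continue
        ms.append(R[0]['region'])
    def cost(x,which=(0,1)):
        c=0
        for i in which:
            m=ms[i]
            if m is None: continue
            S=np.zeros((480*4,640*4),np.uint8)
            hull=cv2.convexHull((proj(ps[i],W(x,box))*4).astype(np.int32)); cv2.fillConvexPoly(S,hull,1)
            s=S.reshape(480,4,640,4).mean((1,3))
            c+=np.abs(s-m).sum()/m.sum()
        return c
    for w in ((0,1),(0,),(1,)):
        best=None
        for y0 in (-.4,0,.4):
            sx=[[g[0],g[1],y0],[g[0]+20,g[1],y0],[g[0],g[1]+20,y0],[g[0],g[1],y0+.3]]
            r=minimize(cost,sx[0],args=(w,),method='Nelder-Mead',options=dict(initial_simplex=sx,xatol=.05,fatol=1e-4))
            if best is None or r.fun<best.fun: best=r
        print(n,w,best.x,best.fun)
        if w==(0,1): X=best.x
        for k,L in pts.items(): print('   ',k,W(best.x,L)[0])
    for i,p in enumerate(ps):
        for q in proj(p,W(X,box+list(pts.values()))): cv2.circle(over[i],tuple(int(round(v*16)) for v in q),16,(255,0,255),-1,shift=4)
A=cv2.resize(over[0][225:330,150:510],None,fx=2.2,fy=2.2); B=cv2.resize(over[1][160:410,215:425],None,fx=1.4,fy=1.4)
c=np.zeros((A.shape[0]+B.shape[0],max(A.shape[1],B.shape[1]),3),np.uint8); c[:A.shape[0],:A.shape[1]]=A; c[A.shape[0]:,:B.shape[1]]=B
cv2.imwrite('pics/fit.png',c[:,:,::-1]);print(c.shape)
E
```

```text
power (0, 1) [525.54  11.81   0.4 ] 0.18155299483468748
    rocker_on_end [495.5   33.78  71.  ]
    cap_c [545.17 -34.17  68.  ]
power (0,) [525.1   11.04   0.41] 0.07387425989404799
    rocker_on_end [494.85  32.73  71.  ]
    cap_c [545.17 -34.75  68.  ]
power (1,) [524.98  15.08   0.41] 0.08520198562136255
    rocker_on_end [494.79  36.85  71.  ]
    cap_c [544.92 -30.77  68.  ]
lamp (0, 1) [496.24 276.69  -0.26] 0.11694163898221208
    bar_top [521.34 269.92  71.  ]
    m0 [475.13 328.99  75.  ]
    m1 [451.69 242.1   75.  ]
lamp (0,) [496.57 276.07  -0.26] 0.04807322390356502
    bar_top [521.71 269.43  71.  ]
    m0 [475.18 328.25  75.  ]
    m1 [452.22 241.23  75.  ]
lamp (1,) [495.5  277.56  -0.28] 0.06744577224342238
    bar_top [520.52 270.47  71.  ]
    m0 [475.06 330.12  75.  ]
    m1 [450.52 243.53  75.  ]
trigger (0, 1) [ 469.85 -318.36    0.3 ] 0.09529172139340902
    dome_top [ 459.94 -286.88   54.  ]
    sm [ 482.46 -358.42   53.  ]
trigger (0,) [ 470.47 -319.04    0.31] 0.04278287748220307
    dome_top [ 460.5  -287.58   54.  ]
    sm [ 483.16 -359.07   53.  ]
trigger (1,) [ 469.37 -316.8     0.31] 0.042208798017348205
    dome_top [ 459.45 -285.33   54.  ]
    sm [ 482.   -356.86   53.  ]
(581, 792, 3)
```

View pics/fit.png

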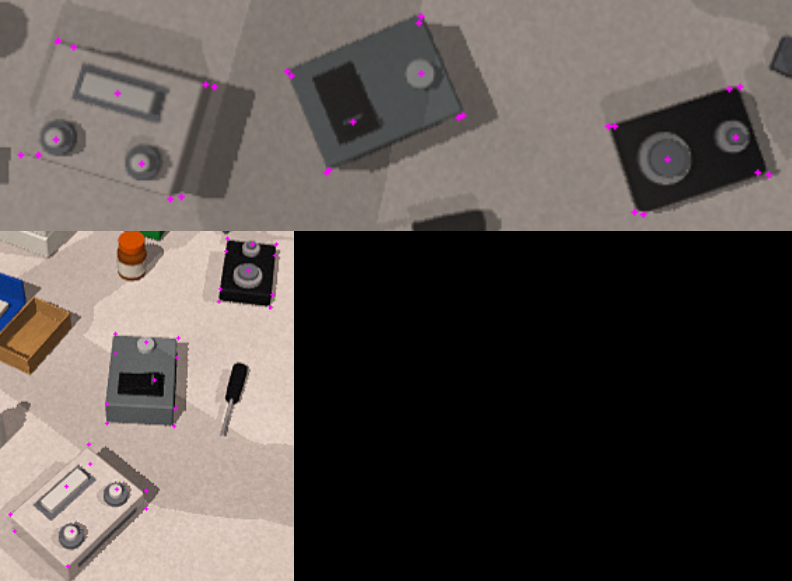

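The overlay fits well: the model points land on the rocker's raised end at (352,121) in the crop, the bar centre (117,92), the black trigger's dome (667,159) and the cap (421,73). Targets are rocker (495,34), bar (521,270) and dome (460,-287). Now closing the fingers and moving above the power unit.

Call:
move_arm(commands=[[[0.4,1,0],0,-1],[[0.4,1,0],0,-1],[[0.4,1,0],0,-1],[[0.4,1,0],0,-1],[[0.4,1,0],0,-1],[[0.4,1,0],0,-1],[[0.4,1,0],0,-1],[[0.4,1,0],0,-1],[[0.4,1,0],0,-1],[[0.4,1,0],0,-1],[[0.4,1,0],0,-1],[[0.4,1,0],0,-1],[[0.4,1,0],0,-1],[[0.4,1,0],0,-1],[[0.4,1,0],0,-1],[[0.4,1,0],0,-1],[[0.4,1,0],0,-1],[[0.4,1,0],0,-1],[[0.4,1,0],0,-1],[[0.4,1,0],0,-1]])

```text
t: 3.07
eef_pos: [492.8, 30.0, 404.9]
tcp_rot: [3.141, -0.0, 0.416]
ft_force: [0.2, -0.1, 0.5]
opening: 0.008
grip_force: 0.0
```

Call:
move_arm(commands=[[[0.07,0.13,-0.7],0,-1],[[0,0,-0.7],0,-1],[[0,0,-0.7],0,-1],[[0,0,-0.7],0,-1],[[0,0,-0.5],0,-1],[[0,0,0],0,-1]])

```text
t: 3.57
eef_pos: [494.2, 32.2, 303.5]
tcp_rot: [-3.14, 0.004, 0.416]
ft_force: [0.4, 0.1, -0.1]
opening: 0.002
grip_force: 0.0
```

```bash
python3 - <<'E'
from h import *
np.set_printoptions(precision=2,suppress=True)
s=env.state(); print(s['eef_pos'],s['ft_force'])
p=read_camera('wrist'); q=read_camera('side')
for n,c,z in(('w',p,72),('s',q,72)):
    for d in search_frame('rocker_on_end',c)[:2]: print(n,d['confidence'],d['at'],atz(c,d['at'],z))
e=np.array(s['eef_pos']); T=[[495,34,72],[e[0],e[1],e[2]-190],[525.5,12,62]]
for c in(p,q):
    print(proj(c,T))
    for u in proj(c,T[:1]): cv2.circle(c['image'],tuple(int(v) for v in np.round(u)),2,(255,0,255),-1)
a=p['image']; b=cv2.resize(q['image'][180:340,240:400],(320,320))
cv2.imwrite('pics/w1.png',np.hstack([cv2.resize(a,(427,320)),b])[:,:,::-1])
E
```

```text
[494.21  32.2  303.47] [ 0.35  0.06 -0.1 ]
w 0.66 [317.3, 224.9] [517.17  42.35  72.  ]
s 0.66 [316.9, 271.3] [503.69  56.26  72.  ]
[[315.13 262.18]
 [317.36 294.15]
 [367.15 227.93]]
[[324.79 265.76]
 [325.71 253.72]
 [317.2  257.04]]
```

View pics/w1.png

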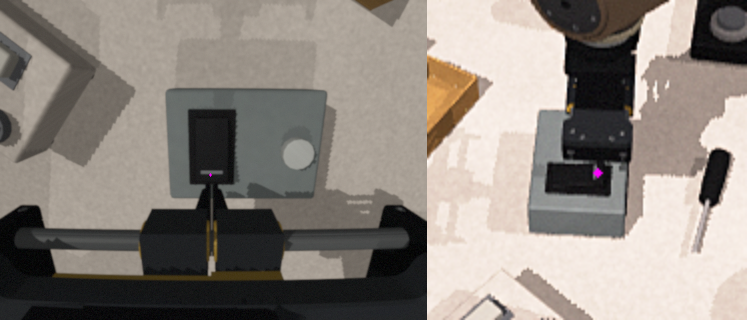

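The wrist crop shows the target dot at (211,174), on the paddle's centre line near its raised end, and the fingertip above it. Descending.

Call:
move_arm(commands=[[[0.03,0.05,-0.5],0,-1],[[0,0,-0.4],0,-1],[[0,0,-0.1],0,-1],[[0,0,-0.1],0,-1],[[0,0,-0.1],0,-1],[[0,0,-0.05],0,-1],[[0,0,0],0,-1]])

```text
t: 4.35
eef_pos: [495.5, 33.6, 268.5]
tcp_rot: [3.141, -0.0, 0.416]
ft_force: [0.0, -0.3, 0.7]
opening: 0.004
grip_force: 0.0
```

Call:
move_arm(commands=[[[0,0,-0.06],0,-1],[[0,0,-0.06],0,-1],[[0,0,-0.06],0,-1],[[0,0,-0.06],0,-1],[[0,0,-0.06],0,-1],[[0,0,-0.05],0,-1],[[0,0,-0.05],0,-1],[[0,0,0],0,-1]])

```text
t: 5.02
eef_pos: [495.1, 33.5, 256.0]
tcp_rot: [-3.141, 0.002, 0.416]
ft_force: [-3.6, -3.0, 4.6]
opening: 0.003
grip_force: 2.7
```

Call:
move_arm(commands=[[[0,0,-0.04],0,-1],[[0,0,-0.03],0,-1],[[0,0,0],0,-1]])

```text
t: 5.27
eef_pos: [494.9, 33.5, 255.1]
tcp_rot: [-3.142, 0.001, 0.416]
ft_force: [-10.4, -3.2, 22.5]
opening: 0.003
grip_force: 12.1
```

The force has risen to 22 N at about the predicted stop height. Lifting and checking.

Call:
move_arm(commands=[[[0,0,0.1],0,-1],[[0,0,0.4],0,-1],[[0,0,0.8],0,-1],[[0,0,0.4],0,-1],[[0,0,0],0,-1]])

```text
t: 5.68
eef_pos: [495.9, 33.7, 307.1]
tcp_rot: [3.14, -0.004, 0.416]
ft_force: [0.7, -0.4, -0.8]
opening: 0.009
grip_force: 0.0
```

```bash
python3 - <<'E'
from h import *
np.set_printoptions(precision=2,suppress=True)
s=env.state(); print(s['eef_pos'],s['ft_force'])
p=read_camera('wrist'); q=read_camera('side')
c,sn=np.cos(.405),np.sin(.405)
def Wp(L): return [525.3+c*L[0]-sn*L[1],12+sn*L[0]+c*L[1],L[2]]
# paddle corner outline when ON (magenta) and OFF (green)
for im in(p,q):
    for a,col in((.21,(255,0,255)),(-.21,(0,255,0))):
        for sy in(16,48):
            u=proj(im,[Wp((-30,sy,68-30*a)),Wp((30,sy,68+30*a))])
            for v in u: cv2.circle(im['image'],tuple(int(round(k*16)) for k in v),16,col,-1,shift=4)
b=cv2.resize(q['image'][190:320,260:390],(480,480)); a=cv2.resize(p['image'][100:340,200:520],None,fx=1,fy=2)
a=cv2.resize(p['image'][110:350,210:370],(320,480))
cv2.imwrite('pics/w2.png',np.hstack([a,b])[:,:,::-1])
E
```

```text
[495.9   33.71 307.11] [ 0.66 -0.38 -0.84]
```

View pics/w2.png

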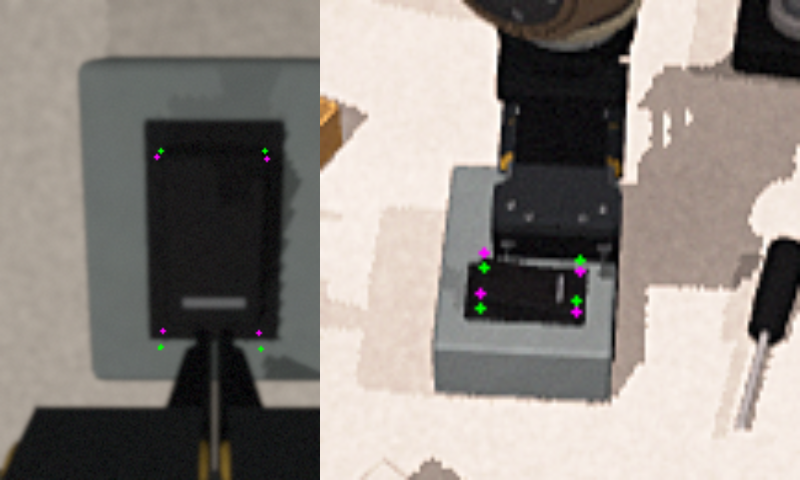

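Call:
move_arm(commands=[[[0.08,0.79,0.3],-0.86,-1],[[0.08,0.79,0.2],-0.86,-1],[[0.08,0.79,0],-0.86,-1],[[0.08,0.79,0],-0.86,-1],[[0.08,0.79,0],-0.86,-1],[[0.08,0.79,0],-0.86,-1],[[0.08,0.79,0],-0.86,-1],[[0.08,0.79,0],-0.86,-1],[[0.08,0.79,-0.2],-0.86,-1],[[0.08,0.79,-0.3],-0.86,-1],[[0,0,0],0,-1]])

```text
t: 6.7
eef_pos: [519.2, 273.6, 302.2]
tcp_rot: [3.14, 0.002, -0.274]
ft_force: [-1.1, -0.1, -0.6]
opening: 0.002
grip_force: 0.0
```

```bash
python3 - <<'E'
from h import *
np.set_printoptions(precision=2,suppress=True)
s=env.state(); print(s['eef_pos'],s['tcp_rot'])
p=read_camera('wrist'); q=read_camera('side'); t=read_camera('top')
print('wrist bar',[(d['confidence'],atz(p,d['at'],71)) for d in search_frame('bar_top',p)[:1]])
u=proj(p,[[521.4,270,71]])[0]; cv2.circle(p['image'],tuple(int(v) for v in np.round(u)),2,(255,0,255),-1)
s0=cv2.imread('pics/side0.png')[:,:,::-1]; t0=cv2.imread('pics/top0.png')[:,:,::-1]
g=lambda im,r:cv2.resize(np.clip(255*(im[r[1]:r[3],r[0]:r[2]]/255.)**.45,0,255).astype(np.uint8),(260,260),interpolation=cv2.INTER_CUBIC)
rs=(285,230,350,295); rt=(280,235,345,300)
A=np.vstack([np.hstack([g(s0,rs),g(q['image'],rs)]),np.hstack([g(t0,rt),g(t['image'],rt)])])
B=cv2.resize(p['image'],(280,210)); B=np.vstack([B,np.zeros((310,280,3),np.uint8)])
cv2.imwrite('pics/w3.png',np.hstack([A,B])[:,:,::-1])
E
```

```text
[519.22 273.6  302.22] [ 3.14  0.   -0.27]
wrist bar [(0.89, array([525.05, 269.95,  71.  ]))]
```

View pics/w3.png

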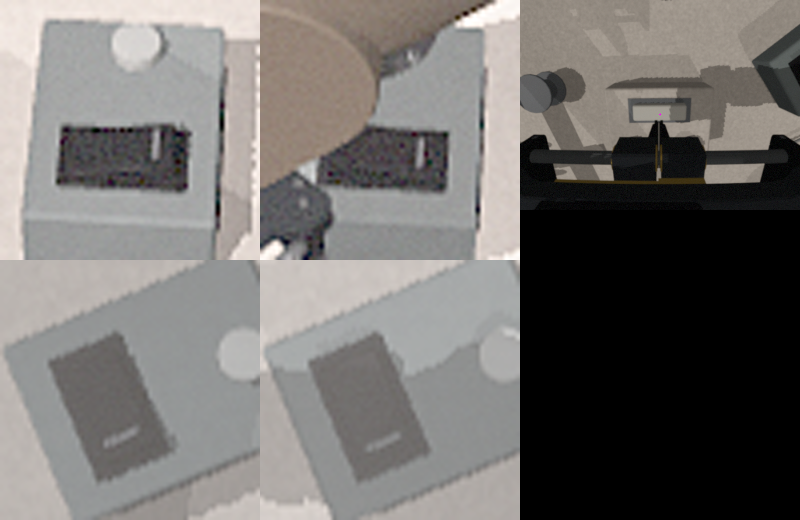

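```bash
python3 - <<'E'
from h import *
np.set_printoptions(precision=2,suppress=True)
q=read_camera('side'); t=read_camera('top')
s0=cv2.imread('pics/side0.png')[:,:,::-1]; t0=cv2.imread('pics/top0.png')[:,:,::-1]
def cen(im,r):
    a=im[r[1]:r[3],r[0]:r[2]].mean(2).astype(float); w=np.clip(a-a.min()-35,0,None); y,x=np.mgrid[r[1]:r[3],r[0]:r[2]]
    return np.array([(x*w).sum(),(y*w).sum()])/w.sum(), w.max()
rs=(319,259,330,275); 
for im in(s0,q['image']): print('side',cen(im,(320,260,327,273)))
for im in(t0,q and t['image']): print('top',cen(im,(302,338-0-0-20-0,318,349-0-0)) if 0 else cen(im,(304,340-0-0,316,348)) if 0 else cen(im,(304,275,318,285)))
c,sn=np.cos(.405),np.sin(.405)
for a in(-.21,-.1,0,.1,.21):
    L=(-22*np.cos(a),32,68-22*np.sin(a)); P=[525.3+c*L[0]-sn*L[1],12+sn*L[0]+c*L[1],L[2]]
    print(a,proj(q,[P]),proj(t,[P]))
E
```

```text
side (array([323.17, 263.19]), np.float64(63.33333333333333))
side (array([323.66, 263.13]), np.float64(58.33333333333333))
top (array([309.65, 278.88]), np.float64(6.0))
top (array([nan, nan]), np.float64(0.0))
-0.21 [[325.82 265.6 ]] [[310.02 281.21]]
-0.1 [[325.97 266.26]] [[310.11 281.4 ]]
0 [[326.01 266.86]] [[310.16 281.47]]
0.1 [[325.94 267.46]] [[310.17 281.45]]
0.21 [[325.77 268.1 ]] [[310.13 281.32]]<stdin>:7: RuntimeWarning: invalid value encountered in divide
```

The side view shows the rocker's white mark dropped about 3 px, from crop row 142 to 154 at 4x. A full tip should move it 2.5 px, so the rocker is fully on. The bar's wrist dot sits mid-key at (660,113). Next, press the bar.

Call:
move_arm(commands=[[[0.09,-0.12,-0.5],0,-1],[[0,0,-0.4],0,-1],[[0,0,-0.2],0,-1],[[0,0,-0.1],0,-1],[[0,0,0],0,-1]])

```text
t: 7.42
eef_pos: [522.2, 266.7, 268.9]
tcp_rot: [3.141, 0.001, -0.273]
ft_force: [0.1, -0.9, 1.6]
opening: 0.007
grip_force: 0.0
```

Call:
move_arm(commands=[[[0,0,-0.07],0,-1],[[0,0,-0.07],0,-1],[[0,0,-0.07],0,-1],[[0,0,-0.06],0,-1],[[0,0,-0.06],0,-1],[[0,0,0],0,-1]])

```text
t: 7.92
eef_pos: [522.2, 267.1, 259.1]
tcp_rot: [-3.142, -0.0, -0.272]
ft_force: [0.6, -0.7, 0.5]
opening: 0.006
grip_force: 0.0
```

Call:
move_arm(commands=[[[0,0,-0.05],0,-1],[[0,0,-0.05],0,-1],[[0,0,0],0,-1]])

```text
t: 8.17
eef_pos: [522.2, 267.1, 256.1]
tcp_rot: [-3.142, -0.0, -0.272]
ft_force: [0.5, -0.4, -0.7]
opening: 0.004
grip_force: 0.0
```

No force yet, so I'll look.

```bash
python3 - <<'E'
from h import *
np.set_printoptions(precision=2,suppress=True)
s=env.state(); e=np.array(s['eef_pos']); print(e,s['tcp_rot'])
p=read_camera('wrist'); q=read_camera('side'); t=read_camera('top')
for c in (p,q):
    u=proj(c,[e-[0,0,190]])[0]; print(u)
    cv2.circle(c['image'],tuple(int(v) for v in np.round(u)),1,(255,0,255),-1)
B=cv2.resize(q['image'][290:410,210:330],(400,400),interpolation=cv2.INTER_CUBIC); A=cv2.resize(p['image'][150:350,220:420],(400,400),interpolation=cv2.INTER_CUBIC)
cv2.imwrite('pics/w4.png',np.hstack([A,B])[:,:,::-1])
E
```

```text
[522.19 267.08 256.12] [-3.14 -0.   -0.27]
[316.15 295.76]
[262.08 342.36]
```

View pics/w4.png

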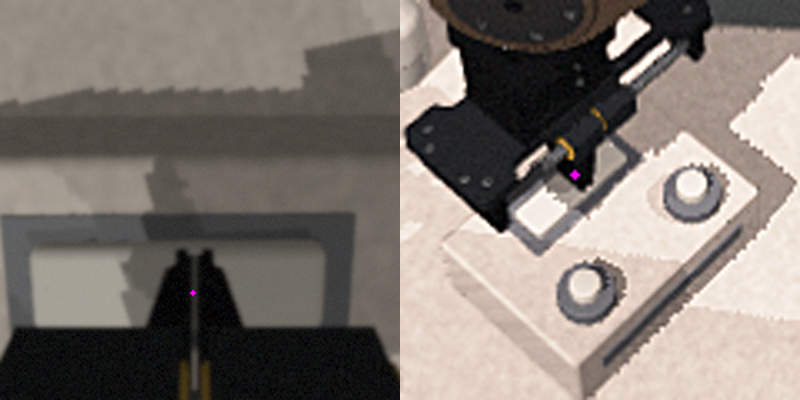

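The wrist crop shows the fingertip (193,292) within the white key, and the side crop shows it mid-bar and clear of the mode buttons. Continuing down.

Call:
move_arm(commands=[[[0,0,-0.04],0,-1],[[0,0,-0.04],0,-1],[[0,0,-0.03],0,-1],[[0,0,0],0,-1]])

```text
t: 8.65
eef_pos: [522.1, 267.1, 253.3]
tcp_rot: [3.142, -0.0, -0.272]
ft_force: [-2.3, -2.3, 6.1]
opening: 0.003
grip_force: 3.5
```

Call:
move_arm(commands=[[[0,0,-0.03],0,-1],[[0,0,-0.03],0,-1],[[0,0,0],0,-1]])

```text
t: 8.9
eef_pos: [522.0, 267.0, 253.2]
tcp_rot: [-3.141, -0.001, -0.272]
ft_force: [-6.9, -4.0, 25.1]
opening: 0.007
grip_force: 12.5
```

Hard stop at 63.2 mm with 25 N, so the bar is fully in. Lifting, then over to the trigger.

Call:
move_arm(commands=[[[0,0,0.1],0,-1],[[0,0,0.4],0,-1],[[0,0,0.8],0,-1],[[0,0,0.7],0,-1],[[0,0,0],0,-1]])

```text
t: 9.32
eef_pos: [522.7, 267.3, 315.2]
tcp_rot: [-3.138, -0.005, -0.272]
ft_force: [-0.2, 0.9, -0.1]
opening: 0.008
grip_force: 0.0
```

```bash
python3 - <<'E'
from h import *
p=read_camera('wrist'); q=read_camera('side')
np.set_printoptions(precision=2,suppress=True)
c,sn=np.cos(-.265),np.sin(-.265)
for z,col in((71,(0,255,0)),(63,(255,0,255))):
    for a in(14,38):
        for b in(-38,38):
            P=[496.3+c*a-sn*b,276.5+sn*a+c*b,z]
            for im in(p,q):
                cv2.circle(im['image'],tuple(int(round(k*16)) for k in proj(im,[P])[0]),14,col,-1,shift=4)
A=cv2.resize(p['image'][180:330,220:420],(533,400),interpolation=cv2.INTER_CUBIC); B=cv2.resize(q['image'][310:390,230:283],(265,400),interpolation=cv2.INTER_CUBIC)
cv2.imwrite('pics/w5.png',np.hstack([A,B])[:,:,::-1])
E
```

```text
(no output)
```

View pics/w5.png

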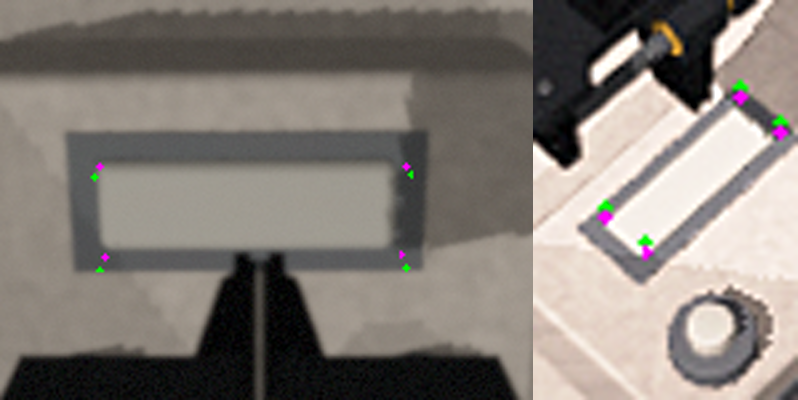

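Call:
move_arm(commands=[[[-0.11,-0.97,0],0.38,-1],[[-0.11,-0.97,0],0.38,-1],[[-0.11,-0.97,0],0.38,-1],[[-0.11,-0.97,0],0.38,-1],[[-0.11,-0.97,0],0.38,-1],[[-0.11,-0.97,0],0.38,-1],[[-0.11,-0.97,0],0.38,-1],[[-0.11,-0.97,0],0.38,-1],[[-0.11,-0.97,0],0.38,-1],[[-0.11,-0.97,0],0.38,-1],[[-0.11,-0.97,0],0.38,-1],[[-0.11,-0.97,0],0.38,-1],[[-0.11,-0.97,0],0.38,-1],[[-0.11,-0.97,0],0.38,-1],[[-0.11,-0.97,0],0.38,-1],[[-0.11,-0.97,0],0.38,-1],[[-0.11,-0.97,0],0.38,-1],[[-0.11,-0.97,0],0.38,-1],[[-0.11,-0.97,0],0.38,-1],[[0,0,0],0,-1]])

```text
t: 11.08
eef_pos: [458.9, -289.8, 310.2]
tcp_rot: [3.141, 0.0, 0.304]
ft_force: [-0.8, 0.5, 0.0]
opening: 0.006
grip_force: 0.0
```

The key outline matches the pressed-in (magenta) corners, e.g. (100,168) and (402,255), so the bar stays in. Now the trigger's large button.

Call:
move_arm(commands=[[[0.04,0.09,-0.6],0,-1],[[0,0,-0.6],0,-1],[[0,0,-0.4],0,-1],[[0,0,-0.2],0,-1],[[0,0,-0.1],0,-1],[[0,0,0],0,-1]])

```text
t: 11.58
eef_pos: [460.7, -282.9, 253.5]
tcp_rot: [-3.141, 0.001, 0.305]
ft_force: [-0.1, -0.3, 1.1]
opening: 0.004
grip_force: 0.0
```

```bash
python3 - <<'E'
from h import *
np.set_printoptions(precision=2,suppress=True)
s=env.state(); e=np.array(s['eef_pos']); print(e)
p=read_camera('wrist'); q=read_camera('side')
for c in (p,q):
    for P,col in ((e-[0,0,190],(255,0,255)),([460,-287,54],(0,255,0))):
        cv2.circle(c['image'],tuple(int(v) for v in np.round(proj(c,[P])[0])),1,col,-1)
A=cv2.resize(p['image'][150:350,220:420],(400,400),interpolation=cv2.INTER_CUBIC); B=cv2.resize(q['image'][140:240,340:440],(400,400),interpolation=cv2.INTER_CUBIC)
cv2.imwrite('pics/w6.png',np.hstack([A,B])[:,:,::-1])
E
```

```text
[ 460.7  -282.88  253.54]
```

View pics/w6.png

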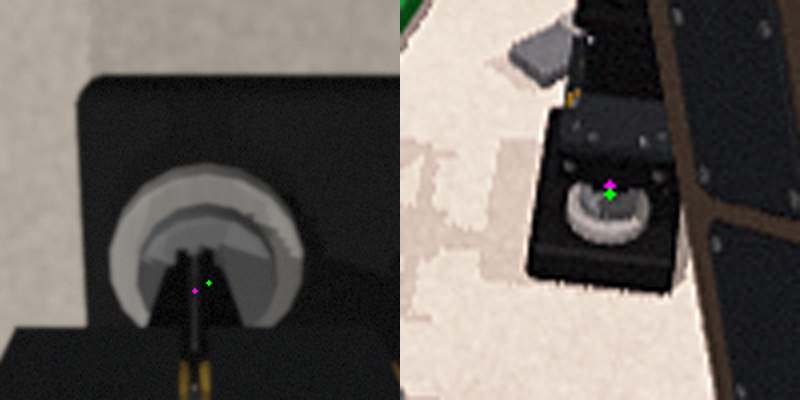

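The wrist crop shows the fingertip at (195,291) and the black trigger's dome centre at (209,283), about 4 mm to -y. I'll correct that, then press.

Call:
move_arm(commands=[[[0,-0.13,0],0,-1],[[0,0,-0.08],0,-1],[[0,0,-0.08],0,-1],[[0,0,-0.08],0,-1],[[0,0,-0.08],0,-1],[[0,0,-0.08],0,-1],[[0,0,0],0,-1]])

```text
t: 12.27
eef_pos: [460.7, -287.2, 242.4]
tcp_rot: [3.141, -0.0, 0.305]
ft_force: [-1.3, -1.5, 4.8]
opening: 0.006
grip_force: 2.7
```

Call:
move_arm(commands=[[[0,0,-0.05],0,-1],[[0,0,-0.05],0,-1],[[0,0,0],0,-1]])

```text
t: 12.52
eef_pos: [460.7, -287.0, 241.8]
tcp_rot: [3.14, -0.001, 0.306]
ft_force: [-8.2, 3.5, 38.1]
opening: 0.003
grip_force: 18.8
```

The stop came at 51.8 mm, higher than the expected 48 mm, so it may be the collar. I'll back off in small steps and read the spring force.

Call:
move_arm(commands=[[[0,0,0.06],0,-1],[[0,0,0.06],0,-1],[[0,0,0],0,-1],[[0,0,0],0,-1]])

```text
t: 12.85
eef_pos: [460.7, -287.1, 242.9]
tcp_rot: [3.141, -0.0, 0.305]
ft_force: [-1.2, -2.1, 4.9]
opening: 0.009
grip_force: 2.2
```

Call:
move_arm(commands=[[[0,0,0.03],0,-1],[[0,0,0],0,-1],[[0,0,0],0,-1]])

```text
t: 13.1
eef_pos: [460.8, -287.1, 243.6]
tcp_rot: [3.141, -0.0, 0.305]
ft_force: [-0.6, -2.8, 5.6]
opening: 0.005
grip_force: 2.0
```

Call:
move_arm(commands=[[[0,0,0.06],0,-1],[[0,0,0],0,-1],[[0,0,0],0,-1]])

```text
t: 13.35
eef_pos: [460.7, -287.1, 245.5]
tcp_rot: [3.141, -0.0, 0.305]
ft_force: [0.4, -1.5, 2.6]
opening: 0.004
grip_force: 1.5
```

Call:
move_arm(commands=[[[0,0,0.05],0,-1],[[0,0,0],0,-1],[[0,0,0],0,-1]])

```text
t: 13.6
eef_pos: [460.7, -287.0, 246.9]
tcp_rot: [-3.142, 0.0, 0.305]
ft_force: [0.6, -2.2, 2.7]
opening: 0.004
grip_force: 1.1
```

Call:
move_arm(commands=[[[0,0,0.06],0,-1],[[0,0,0],0,-1],[[0,0,0],0,-1]])

```text
t: 13.85
eef_pos: [460.5, -286.8, 248.6]
tcp_rot: [-3.141, 0.001, 0.305]
ft_force: [0.2, 0.4, -0.6]
opening: 0.008
grip_force: 0.0
```

The spring contact ran from about 248.3 down to a hard stop near 242, with 5 N just above it. That is the full 6 mm of travel, and the button has come back up. Lifting clear and checking that nothing moved.

Call:
move_arm(commands=[[[0,0,0.5],0,-1],[[0,0,1],0,-1],[[0,0,1],0,-1],[[0,0,1],0,-1],[[-0.5,-0.8,0.8],0,-1],[[-0.8,-1,0.5],0,-1],[[-0.8,-1,0],0,-1],[[-0.8,-1,0],0,-1],[[-0.8,-1,0],0,-1],[[-0.8,-1,0],0,-1],[[-0.5,-1,0],0,-1],[[0,-1,0],0,-1],[[0,0,0],0,-1]])

```text
t: 14.93
eef_pos: [309.1, -525.1, 392.2]
tcp_rot: [3.141, 0.0, 0.302]
ft_force: [-0.2, 0.7, -0.2]
opening: 0.006
grip_force: 0.0
```

```bash
python3 - <<'E'
from h import *
np.set_printoptions(precision=2,suppress=True)
s=env.state(); print(s['t'],s['eef_pos'],s['ft_force'])
ps=[read_camera('top'),read_camera('side')]
g0=[cv2.imread(f'pics/{n}0.png',0) for n in('top','side')]
R={'power':((280,232,362,303),(288,232,345,300)),'lamp':((162,238,245,315),(222,315,320,405)),'trigger':((426,262,500,322),(370,163,414,213)),'green':((460,165,528,212),(298,120,350,166))}
for n,rr in R.items():
    for p,g,r in zip(ps,g0,rr):
        a=g[r[1]:r[3],r[0]:r[2]].astype(np.float32); b=cv2.cvtColor(p['image'],cv2.COLOR_RGB2GRAY)[r[1]:r[3],r[0]:r[2]].astype(np.float32)
        w=np.eye(2,3,dtype=np.float32)
        try: cc,w=cv2.findTransformECC(cv2.Laplacian(a,cv2.CV_32F,ksize=3),cv2.Laplacian(b,cv2.CV_32F,ksize=3),w,cv2.MOTION_EUCLIDEAN); print(n,cc,w.ravel())
        except cv2.error as e: print(n,'fail')
    
cv2.imwrite('pics/end.png',np.hstack([cv2.resize(p['image'][100:400,130:530],(400,300)) for p in ps])[:,:,::-1])
E
```

```text
14.9333 [ 309.14 -525.06  392.21] [-0.21  0.66 -0.2 ]
power 0.9582459020564731 [ 1.   -0.    0.05  0.    1.    0.03]
power 0.9419667106221516 [ 1.   -0.    0.17  0.    1.   -0.13]
lamp 0.9853797151110962 [ 1.   -0.    0.15  0.    1.   -0.04]
lamp 0.9044965048159751 [ 1.    0.   -0.03 -0.    1.    0.39]
trigger 0.9953855457223284 [ 1.    0.   -0.01 -0.    1.    0.01]
trigger 0.9928380946270708 [ 1.   -0.    0.02  0.    1.    0.  ]
green 0.9950397899480611 [ 1.    0.    0.01 -0.    1.   -0.01]
green 0.9883008681864919 [ 1.   -0.   -0.    0.    1.   -0.01]
```

View pics/end.png

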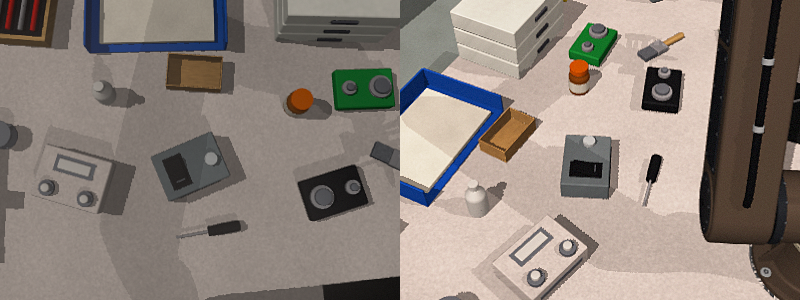

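The final view shows all three units, the cap and the bystanders unmoved (registration within 0.4 px), the rocker over, the bar in and the arm clear. Handing in.

```bash
python3 -c "
from cell import env
print(env.job_done())"
```

```text
the job is handed in; nothing more can be done
None
```

I tipped the rocker fully on, pushed the bar key in so it stayed down, and pressed and released the trigger's large button, in that order, then handed the job in at about 15 s. I pressed no other key, and final pictures show the three units and the other things in view where they stood. The large button's stop came about 4 mm higher than the description gives, but the spring force matched its full 6 mm travel.

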